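Count three bearings into the kit tray

ROBOT

A 6-joint arm with a two-finger parallel gripper is mounted at the origin on the work surface. World frame = base frame: x ahead of the robot, y to its left, z up, the work surface at z = 0. Lengths are in m, angles in rad, forces in N, time in s.
With the tool pointing down it reaches from about 0.25 to 0.775 m from the base axis. Payload 4 kg.
Tool frame: the origin (TCP) lies midway between the tips of the shut fingers; the grasp point (between the pads) lies robot.grip_point_offset behind it (robot.grip_point_offset is the distance from the TCP to the grasp point, in m); z points along the fingers, x is the direction in which the jaws open and shut, and the axes are right-handed (so a half turn about z gives the same grasp; the last joint's range is limited). The gripper opens to 94 mm and grips with 3 to 60 N. Pads are 16 mm wide; open, the fingers measure 119 mm over their backs; the gripper's body (75 mm by 177 mm) begins 78 mm behind the grasp point.
Start: joints at [-1.33, 0.087, 1.371, -0, 1.684, -0.103], TCP at [0.185, -0.518, 0.18] pointing down, gripper open.
Joint ranges: [-3.1, 3.1], [-0.76, 2.03], [0.27, 2.55], [-1.08, 4.22], [0.17, 2.65], [-2.57, 2.57]. Speed limits (rad/s): [2.79, 2.79, 3.14, 3.14, 3.14, 3.14].

INTERFACE

Orientations are given as [roll, pitch, yaw] about the fixed x, y, z axes, in that order (R = Rz(yaw) Ry(pitch) Rx(roll)).
In Python, from bench import robot, optics, finder gives the robot as it stands. The module is installed in compiled form; this text tells all that it offers.
- The arm moves only by the tool arm_command, never from a script. Its argument "plan" is a list of rows, each a list of 5 numbers: the opening, from 0 (shut) to 1 (fully open), then the shift along the world's x, y, z in m, then the turn about the world's z in degrees. A call has 1 to 10 rows; each row is the pose to reach, as a shift and turn from the pose commanded when the call began; what a row does not reach only later rows make up. A row lasts 1/8 s, in which the tool goes at most 62.5 mm and 10.7 degrees, less where a joint would pass 70% of its speed; a pose out of reach is approached as far as the arm can. A call with a gripper value outside its range is refused whole. The fingers move at their own pace and stop on an object; the grip force is fixed at half the most. Time passes only in rows, so rows that repeat a pose let the fingers close. It gives the time, the measured TCP pose, the force and the opening at its end, in the units of the state.
- robot.get_obs(): the state, without advancing time (a new reading comes with each control period).
- optics.snapshot(name): name is "side" or "top"; returns a dict with "image" (420x560x3 uint8, red, green, blue), "fx", "fy", "cx", "cy" (pixels), "position" and "rotation" of the camera in the world. Camera axes: x right, y down, z forward; pixel columns grow to the right and rows downward; lengths in m; the calibration is good to about 2 mm. A picture is of the moment at which its call begins. There is no depth.
- robot.close_job(): hands the job in, once; it reports no verdict.
Trained networks look in the newest picture that a camera, given by its name, has taken for a name from the list of things; names that differ only in an ending like _2 or _b are one class to them, and where a whole thing is asked for, a point or a joint stands for the part that bears it (a point fixed in the world has none). Each returns a list of dicts, best first, with "p" (0 to 1); they miss things now and then, are a little off and sometimes report something else, mostly with a low value. They report only what shows in the picture. A call takes as long as a camera call.
- finder.masks_of(label, camera): "pixels" (420x560 bool, what is visible of it) and "extent" ([left, top, right, bottom] in pixels, round what is visible of it).
The state is a dict: "time": time; "joint_positions": joint angles; "qvel": joint speeds; "joint_torque": joint torques, N m; "tool_pos": TCP position; "ee_rot": TCP orientation; "wrist_force": force on the tool from outside, world axes, zero at the start; "wrist_torque": the same for the moment, N m; "width": finger opening in m.
Only numpy, scipy, OpenCV 4.12 (cv2) and the standard library are available. Lean on these libraries where they do the work, as an engineer would, in place of code of your own. Each camera call takes 0.05 s, during which the arm holds its last target.

TASK

On the kit tray, pull up the black plunger knob, swing the orange cover round off the empty yellow-floored well to the other hole, so that it covers the full well, and let the plunger snap right down. Then count exactly three of the blue-sealed bearings from the stock tray into the yellow-floored well, lying flat on its floor side by side, set down gently and not dropped from a height. Leave all the other bearings in the stock tray, and do not push or tip the bottles, the jar and the mug.

Things in the scene. Friction and masses are not known exactly. Their poses are not given: they have to be found in the camera images.
- kit: Fixed grey kit tray; origin on the bench at the pivot of its swing cover, z up. Two open wells lie along directions +45 deg (yellow floor, empty, covered at the start) and -45 deg (dark floor, already full of brass nuts) from its x axis, wall tops 18 mm above the bench. On the -x side is a steel index arc (radius 72 mm, top 20 mm high) with two holes, at directions 225 deg (start) and 135 deg.
- well (a point): Centre of the yellow well's floor, 112 mm from the pivot, 5 mm above the bench. Its x axis runs outward along the well's length: inside 110 mm along x, 84 mm along y, walls 5 mm thick and 13 mm above the floor.
- knob (a point): Centre of the black round plunger knob, 24 mm diameter, 24 mm tall, 48 mm above the bench when the pin is home, on the cover's tail, 72 mm from the pivot on the side opposite the cover plate. The space below it, down to a steel sleeve top 14 mm beneath its centre (16 mm wide) and the 28 mm high tail, is clear. The knob spins freely on its stem, so it may be swung without turning the hand.
- cover (a joint): Angle of the orange cover plate (124 x 98 mm, top 25 mm above the bench, outer corners sweep a circle of 181 mm radius) about the pivot, rad. 0: over the yellow well; grows clockwise seen from above; 1.571: over the full well, pin over the second hole. End stops 0.02 rad beyond each; light friction.
- plunger (a joint): Lift of the knob and pin against a spring (about 4 N when home, 8 N at the top), m. 0: home in a hole; the pin is free of the hole from 8 mm; stop at 14 mm. Let go over a hole it snaps to 0; let go between holes it rides on the arc at 8 mm.
- stock: Fixed aluminium stock tray, 200 x 200 mm outside, walls 4 mm thick and 12 mm high, floor 4 mm above the bench; origin under its centre, sides along its x and y. Holds seven loose bearings in mixed order.
- blue1_c (a point): Centre of a loose blue-sealed bearing: flat steel disc 28 mm diameter, 12 mm thick, 25 to 50 g, lying flat in the stock tray; blue ring on its face, z its axis.
- blue2_c (a point): Centre of a loose blue-sealed bearing: flat steel disc 28 mm diameter, 12 mm thick, 25 to 50 g, lying flat in the stock tray; blue ring on its face, z its axis.
- blue3_c (a point): Centre of a loose blue-sealed bearing: flat steel disc 28 mm diameter, 12 mm thick, 25 to 50 g, lying flat in the stock tray; blue ring on its face, z its axis.
- blue4_c (a point): Centre of a loose blue-sealed bearing: flat steel disc 28 mm diameter, 12 mm thick, 25 to 50 g, lying flat in the stock tray; blue ring on its face, z its axis.
- black1_c (a point): Centre of a loose black-sealed bearing, same 28 x 12 mm disc but with a black ring on its face; stays in the stock tray.
- black2_c (a point): Centre of a loose black-sealed bearing, same 28 x 12 mm disc but with a black ring on its face; stays in the stock tray.
- black3_c (a point): Centre of a loose black-sealed bearing, same 28 x 12 mm disc but with a black ring on its face; stays in the stock tray.
- lube_c (a point): Bystander: mid-height of a loose white bottle with red cap, 38 mm diameter, 110 mm tall, standing near the stock tray.
- mug_c (a point): Bystander: mid-height of a loose blue mug, 76 mm diameter, 85 mm tall, handle at its +y, standing beyond the stock tray.
- jar_c (a point): Bystander: mid-height of a loose amber jar with white lid, 52 mm diameter, 60 mm tall, standing beyond the kit tray.
- oil_c (a point): Bystander: mid-height of a loose yellow bottle with green cap, 36 mm diameter, 100 mm tall, standing beside the kit tray.

How it is judged:
On the way, in this order (a step that is already met when the one before it is completed fails the run):
1. cover swung to the other hole, with the plunger snapped in (value of joint cover above 1.5208 rad and value of joint plunger below 0.0025 m), for 0.2 s.
2. three blue-sealed bearings lie in the well ((((horizontal distance between blue2_c and well below 0.054 m and z of blue2_c in the frame of well between 0.002 and 0.009 m) and (horizontal distance between blue3_c and well below 0.054 m and z of blue3_c in the frame of well between 0.002 and 0.009 m) and (horizontal distance between blue4_c and well below 0.054 m and z of blue4_c in the frame of well between 0.002 and 0.009 m) and (x of blue1_c in the frame of stock between -0.09 and 0.09 m and y of blue1_c in the frame of stock between -0.09 and 0.09 m and z of blue1_c in the frame of stock between 0 and 0.016 m)) or ((horizontal distance between blue1_c and well below 0.054 m and z of blue1_c in the frame of well between 0.002 and 0.009 m) and (horizontal distance between blue3_c and well below 0.054 m and z of blue3_c in the frame of well between 0.002 and 0.009 m) and (horizontal distance between blue4_c and well below 0.054 m and z of blue4_c in the frame of well between 0.002 and 0.009 m) and (x of blue2_c in the frame of stock between -0.09 and 0.09 m and y of blue2_c in the frame of stock between -0.09 and 0.09 m and z of blue2_c in the frame of stock between 0 and 0.016 m)) or ((horizontal distance between blue1_c and well below 0.054 m and z of blue1_c in the frame of well between 0.002 and 0.009 m) and (horizontal distance between blue2_c and well below 0.054 m and z of blue2_c in the frame of well between 0.002 and 0.009 m) and (horizontal distance between blue4_c and well below 0.054 m and z of blue4_c in the frame of well between 0.002 and 0.009 m) and (x of blue3_c in the frame of stock between -0.09 and 0.09 m and y of blue3_c in the frame of stock between -0.09 and 0.09 m and z of blue3_c in the frame of stock between 0 and 0.016 m)) or ((horizontal distance between blue1_c and well below 0.054 m and z of blue1_c in the frame of well between 0.002 and 0.009 m) and (horizontal distance between blue2_c and well below 0.054 m and z of blue2_c in the frame of well between 0.002 and 0.009 m) and (horizontal distance between blue3_c and well below 0.054 m and z of blue3_c in the frame of well between 0.002 and 0.009 m) and (x of blue4_c in the frame of stock between -0.09 and 0.09 m and y of blue4_c in the frame of stock between -0.09 and 0.09 m and z of blue4_c in the frame of stock between 0 and 0.016 m)))), for 0.2 s.
At the end, for the whole second after the job is handed in: Cover within 0.05 rad of the second hole with the plunger home (under 2.5 mm); exactly three blue bearings flat on the yellow well's floor; the fourth blue and all black ones flat in the stock tray; all at rest, nothing held; bottles, jar and mug within 25 mm of their places and upright (all of step 1 and (((horizontal distance between blue2_c and well below 0.054 m and z of blue2_c in the frame of well between 0.002 and 0.009 m) and (horizontal distance between blue3_c and well below 0.054 m and z of blue3_c in the frame of well between 0.002 and 0.009 m) and (horizontal distance between blue4_c and well below 0.054 m and z of blue4_c in the frame of well between 0.002 and 0.009 m) and (x of blue1_c in the frame of stock between -0.09 and 0.09 m and y of blue1_c in the frame of stock between -0.09 and 0.09 m and z of blue1_c in the frame of stock between 0 and 0.016 m)) or ((horizontal distance between blue1_c and well below 0.054 m and z of blue1_c in the frame of well between 0.002 and 0.009 m) and (horizontal distance between blue3_c and well below 0.054 m and z of blue3_c in the frame of well between 0.002 and 0.009 m) and (horizontal distance between blue4_c and well below 0.054 m and z of blue4_c in the frame of well between 0.002 and 0.009 m) and (x of blue2_c in the frame of stock between -0.09 and 0.09 m and y of blue2_c in the frame of stock between -0.09 and 0.09 m and z of blue2_c in the frame of stock between 0 and 0.016 m)) or ((horizontal distance between blue1_c and well below 0.054 m and z of blue1_c in the frame of well between 0.002 and 0.009 m) and (horizontal distance between blue2_c and well below 0.054 m and z of blue2_c in the frame of well between 0.002 and 0.009 m) and (horizontal distance between blue4_c and well below 0.054 m and z of blue4_c in the frame of well between 0.002 and 0.009 m) and (x of blue3_c in the frame of stock between -0.09 and 0.09 m and y of blue3_c in the frame of stock between -0.09 and 0.09 m and z of blue3_c in the frame of stock between 0 and 0.016 m)) or ((horizontal distance between blue1_c and well below 0.054 m and z of blue1_c in the frame of well between 0.002 and 0.009 m) and (horizontal distance between blue2_c and well below 0.054 m and z of blue2_c in the frame of well between 0.002 and 0.009 m) and (horizontal distance between blue3_c and well below 0.054 m and z of blue3_c in the frame of well between 0.002 and 0.009 m) and (x of blue4_c in the frame of stock between -0.09 and 0.09 m and y of blue4_c in the frame of stock between -0.09 and 0.09 m and z of blue4_c in the frame of stock between 0 and 0.016 m))) and x of black1_c in the frame of stock between -0.09 and 0.09 m and y of black1_c in the frame of stock between -0.09 and 0.09 m and z of black1_c in the frame of stock between 0 and 0.016 m and x of black2_c in the frame of stock between -0.09 and 0.09 m and y of black2_c in the frame of stock between -0.09 and 0.09 m and z of black2_c in the frame of stock between 0 and 0.016 m and x of black3_c in the frame of stock between -0.09 and 0.09 m and y of black3_c in the frame of stock between -0.09 and 0.09 m and z of black3_c in the frame of stock between 0 and 0.016 m and linear speed of each of blue1, blue2, blue3, blue4, black1, black2, black3 below 0.02 m/s); the robot touches nothing.
It fails at once if a bottle, the jar or the mug is shifted more than 25 mm or tipped (distance of any of lube_c, mug_c, jar_c, oil_c from where it was at the start of the episode above 0.025 m or angle between any of lube_c, mug_c, jar_c, oil_c's own z axis and vertical above 0.3 rad).
It fails at once if a bearing is dropped into the well from more than about 40 mm ((horizontal distance between blue1_c and well below 0.05 m and z of blue1_c in the frame of well below 0.03 m and linear speed of blue1 above 0.9 m/s) or (horizontal distance between blue2_c and well below 0.05 m and z of blue2_c in the frame of well below 0.03 m and linear speed of blue2 above 0.9 m/s) or (horizontal distance between blue3_c and well below 0.05 m and z of blue3_c in the frame of well below 0.03 m and linear speed of blue3 above 0.9 m/s) or (horizontal distance between blue4_c and well below 0.05 m and z of blue4_c in the frame of well below 0.03 m and linear speed of blue4 above 0.9 m/s)).
It also fails if it takes over 72 s, if anything falls off the work surface, if the arm or the gripper's body presses on something with over 40 N, if the wrist force passes 120 N, or if a joint passes its speed limit or range.

## Working session

There is one attempt and no reset: what is moved stays moved. The work goes in short steps, Python scripts to look and compute and a tool call to move; the robot and the scene stay as the last step left them, time stands still between calls to the robot, and variables do not carry over. Pictures are saved under pics/ and viewed, and the job is handed in when it is done.

Besides the shell and the picture viewer there is one more tool, called after ">>>" as name(argument=value, ...) on one line, values as JSON. arm_command: Moves the arm, as the interface text tells. Its arguments: {"type":"object","properties":{"plan":{"type":"array","items":{"type":"array","items":{"type":"number"}}}},"required":["plan"]}

```bash
mkdir -p pics
cat > h.py <<'E'
import numpy as np, cv2
from bench import robot, optics, finder
def snap(n,f):
    s=optics.snapshot(n); cv2.imwrite('pics/'+f,cv2.cvtColor(s['image'],cv2.COLOR_RGB2BGR)); return s
def ray(s,u,v,z):
    R=np.array(s['rotation']);p=np.array(s['position'])
    d=R@np.array([(u-s['cx'])/s['fx'],(v-s['cy'])/s['fy'],1.]);t=(z-p[2])/d[2];return p+t*d
def proj(s,P):
    R=np.array(s['rotation']);p=np.array(s['position']);c=R.T@(np.array(P)-p);return s['fx']*c[0]/c[2]+s['cx'],s['fy']*c[1]/c[2]+s['cy']
E
python3 - <<'E'
from h import *
for n in('top','side'):
    s=snap(n,n+'0.png');print(n,s['fx'],s['cx'],s['cy'],np.round(s['position'],3),np.round(s['rotation'],3).tolist())
o=robot.get_obs();print(o)
print(robot.grip_point_offset)
s=optics.snapshot('top')
for l in ['knob','blue1_c','black1_c','kit','stock','cover','lube_c','mug_c','jar_c','oil_c']:
    for m in finder.masks_of(l,'top'):
        v,u=np.nonzero(m['pixels']);print(l,round(m['p'],2),[round(float(x)) for x in m['extent']],round(u.mean(),1),round(v.mean(),1),len(u))
E
```

```text
top 489.175563015202 274.6679282928737 210.59725257481412 [ 0.396 -0.009  0.993] [-3.007, -0.003, -1.547]
side 515.1684626433807 282.7158948626691 205.45555628055837 [ 0.385 -0.667  0.853] [-2.436, 0.008, -0.235]
{'time': 0.1, 'joint_positions': array([-1.33009593e+00,  8.78798325e-02,  1.37205502e+00, -3.14801118e-05,
        1.68365078e+00, -1.03113535e-01]), 'qvel': array([ 0.00046486, -0.00240937, -0.00371371, -0.00060304,  0.0019884 ,
        0.00089359]), 'joint_torque': array([ 2.50609672e-03, -3.41251481e+01, -3.03300941e+01,  7.20805954e-02,
        3.03587120e-02, -9.47814669e-05]), 'tool_pos': array([ 0.18524045, -0.51728528,  0.1791464 ]), 'ee_rot': array([-3.14141863e+00,  1.98561716e-03, -1.22698574e+00]), 'wrist_force': array([-0.55209709, -0.2985454 ,  0.95336161]), 'wrist_torque': array([ 0.00735098, -0.0085745 , -0.01787299]), 'width': 0.09409168797961397}
0.0188
knob 0.47 [164, 270, 178, 280] 170.7 273.8 136
blue1_c 0.69 [412, 263, 422, 277] 415.1 268.6 177
black1_c 0.68 [60, 247, 94, 270] 77.1 259.3 486
black1_c 0.67 [408, 231, 423, 246] 414.4 238.9 196
kit 0.9 [95, 155, 243, 286] 164.2 221.5 9060
stock 0.73 [333, 188, 440, 295] 384.3 241.6 8602
cover 0.98 [96, 156, 184, 284] 140.2 208.8 4112
lube_c 0.58 [382, 296, 412, 322] 396.6 310.6 477
lube_c 0.58 [98, 156, 246, 286] 164.0 221.2 8768
mug_c 0.78 [334, 132, 398, 176] 368.8 152.3 1828
mug_c 0.59 [101, 157, 247, 286] 164.2 221.5 8710
jar_c 0.74 [190, 114, 220, 147] 205.8 130.9 649
oil_c 0.65 [60, 248, 94, 270] 77.0 259.0 492
```

```bash
sed -i "s/R=np.array(s\['rotation'\])/R=Rot.from_euler('xyz',s['rotation']).as_matrix()/; s/^import numpy.*/import numpy as np, cv2\nfrom scipy.spatial.transform import Rotation as Rot/" h.py
python3 - <<'E'
from h import *
for n in('top','side'):
    im=cv2.imread(f'pics/{n}0.png')
    cv2.imwrite(f'pics/{n}0L.png',cv2.resize(im[90:345,40:460] if n=='top' else im,(800,int(255*800/420)) if n=='top' else (800,600),interpolation=cv2.INTER_CUBIC))
E
```

```text
(no output)
```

View pics/top0L.png

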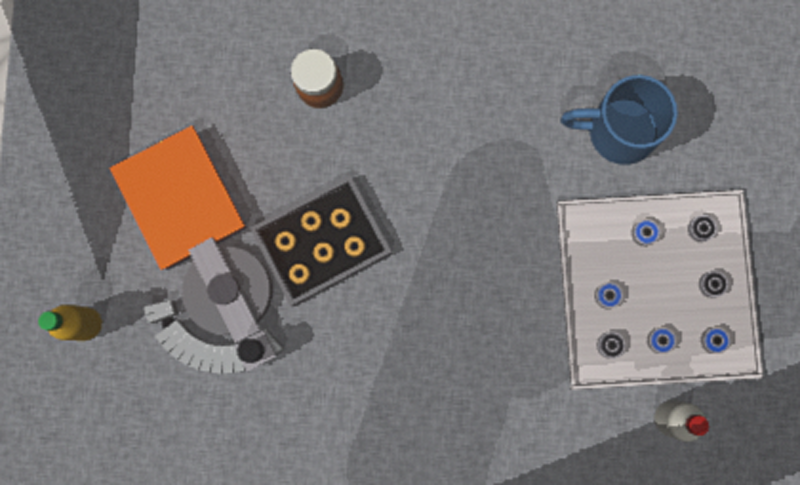

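View pics/side0L.png

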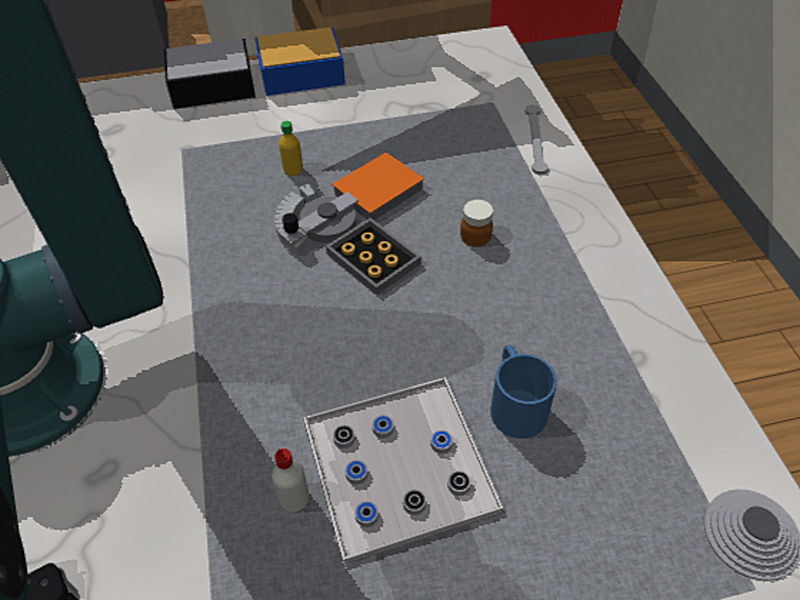

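```bash
cat > m.py <<'E'
from h import *
def blobs(mask,amin):
    n,l,st,c=cv2.connectedComponentsWithStats(mask.astype(np.uint8));return [(c[i],st[i]) for i in range(1,n) if st[i,4]>=amin]
if __name__=='__main__':
    s=snap('top','a.png');hsv=cv2.cvtColor(s['image'],cv2.COLOR_RGB2HSV);H,S,V=cv2.split(hsv)
    org=((H<15)&(S>180)&(V>150))
    for c,st in blobs(org,1000):
        m=(org*255).astype(np.uint8);cn=max(cv2.findContours(m,0,2)[0],key=cv2.contourArea)
        r=cv2.minAreaRect(cn);b=cv2.boxPoints(r);P=np.array([ray(s,*p,.025)[:2] for p in b]);print('cover',r[1],np.round(P,4).tolist(),'mean',P.mean(0),[np.linalg.norm(P[i]-P[i-1]).round(4) for i in range(4)])
        print('centroid',ray(s,*c,.025))
    print('blue');
    for c,st in blobs((H>105)&(H<125)&(S>130)&(V>80),15): print(np.round(c,1),st[2:],np.round(ray(s,st[0]+st[2]/2-.5,st[1]+st[3]/2-.5,.016),4), np.round(ray(s,*c,.016),4))
    print('dark');
    for c,st in blobs(V<55,15): print(np.round(c,1),st[2:],np.round(ray(s,*c,.016),4),np.round(ray(s,*c,.06),4))
    im=s['image']
    for n,(a,b,c,d) in dict(kit=(150,300,40,260),stock=(180,330,320,460)).items():
        cr=im[a:b,c:d];k=min(800//cr.shape[1],600//cr.shape[0]);cv2.imwrite(f'pics/{n}1.png',cv2.resize(cr,None,fx=k,fy=k,interpolation=cv2.INTER_CUBIC)[:,:,::-1]);print(n,k)
    for z in(0,.012):
        print('stockmask',z)
E
python3 m.py
```

```text
cover (59.58228302001953, 48.58052062988281) [[0.5853, 0.3499], [0.6332, 0.2658], [0.5262, 0.2049], [0.4797, 0.2882]] mean [0.55612406 0.27719007] [np.float64(0.1223), np.float64(0.0968), np.float64(0.1231), np.float64(0.0954)]
centroid [0.55630234 0.27754397 0.025     ]
blue
[379.4 211.4] [11 11 48] [ 0.5309 -0.2192  0.016 ] [ 0.532  -0.2199  0.016 ]
[359.9 244.8] [11 11 50] [ 0.4634 -0.1809  0.016 ] [ 0.4638 -0.1806  0.016 ]
[387.9 268.8] [11 12 49] [ 0.4181 -0.2365  0.016 ] [ 0.4175 -0.2363  0.016 ]
[415.9 268.6] [11 12 60] [ 0.4194 -0.2921  0.016 ] [ 0.4191 -0.2919  0.016 ]
dark
[29.4  6.4] [ 2 14 15] [0.9557 0.5245 0.016 ] [0.9305 0.5005 0.06  ]
[208.7 215.9] [  65   60 1436] [0.5147 0.1237 0.016 ] [0.5094 0.1177 0.06  ]
[409.1 209.8] [10 10 28] [ 0.5369 -0.2799  0.016 ] [ 0.5306 -0.2677  0.06  ]
[415.  238.9] [11 11 36] [ 0.4783 -0.291   0.016 ] [ 0.4746 -0.2783  0.06  ]
[127.4 258.6] [ 6  5 17] [0.4255 0.2815 0.016 ] [0.4242 0.2684 0.06  ]
[171.5 273.9] [ 14  11 122] [0.3974 0.1924 0.016 ] [0.3973 0.1833 0.06  ]
[240.9 403.7] [  83   37 2399] [0.1544 0.0471 0.016 ] [0.1653 0.0446 0.06  ]
kit 3
stock 4
stockmask 0
stockmask 0.012
```

Run:
```python
from h import *
s=optics.snapshot('top')
c=lambda X,Y:(40+X*.525,90+Y*.525)
print('lube cap',ray(s,*c(699,425),.108),'base',ray(s,*c(665,413),.0))
print('oil cap',ray(s,*c(49,320),.098))
print('jar',ray(s,*c(313,71),.06),'mug',ray(s,*c(637,111),.085))
print('black',ray(s,*c(612,345),.016),ray(s,*c(714,283),.016),ray(s,*c(704,227),.016))
C=[c(559,203),c(743,190),c(763,376),c(575,387)]
P=np.array([ray(s,*p,.012)[:2] for p in C]);print(P.round(3).tolist(),P.mean(0))
```

```text
lube cap [ 0.33803697 -0.2481729   0.108     ] base [ 0.34245221 -0.24185138  0.        ]
oil cap [0.42146032 0.36937895 0.098     ]
jar [0.68499342 0.13357454 0.06      ] mug [ 0.64381828 -0.19624099  0.085     ]
black [ 0.41167139 -0.18343936  0.016     ] [ 0.47888347 -0.29069364  0.016     ] [ 0.53808762 -0.28098583  0.016     ]
[[0.561, -0.128], [0.58, -0.324], [0.383, -0.341], [0.367, -0.146]] [ 0.47284128 -0.23478682]
```

View pics/kit1.png

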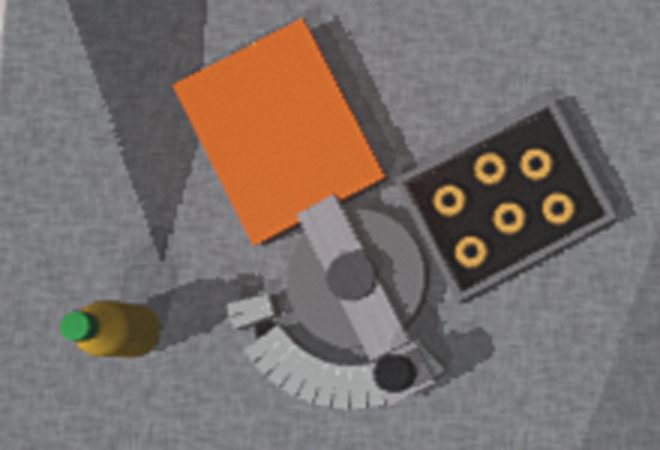

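View pics/stock1.png

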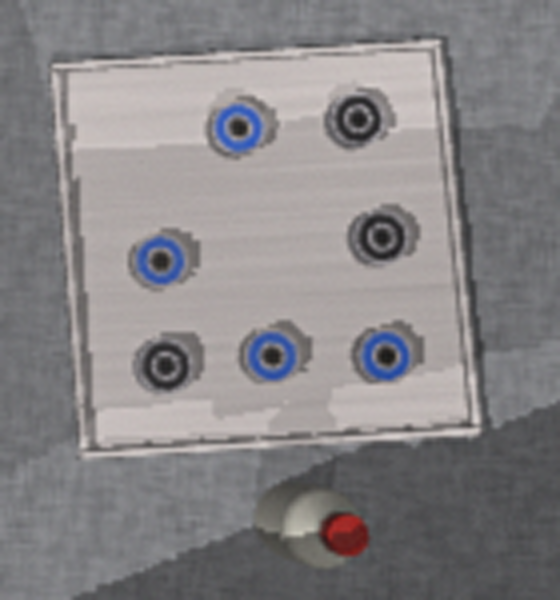

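>>> arm_command(plan=[[0.5,0.018,0.06,0,5],[0.5,0.036,0.12,0,10],[0.5,0.054,0.178,0,10],[0.5,0.072,0.237,0,10],[0.5,0.09,0.296,0,10],[0.5,0.108,0.355,0,10],[0.5,0.125,0.413,0,10],[0.5,0.142,0.471,0,10],[0.5,0.16,0.53,0,10],[0.5,0.177,0.588,0,10]])

```text
time: 2.0
tool_pos: [0.3627, 0.0722, 0.1807]
ee_rot: [-3.14, -0.001, -1.052]
wrist_force: [0.8, -0.8, 0.3]
width: 0.047
```

>>> arm_command(plan=[[0.5,0.018,0.057,0,0],[0.5,0.035,0.113,0,0],[0.5,0.035,0.113,-0.04,0],[0.5,0.035,0.113,-0.07,0],[0.5,0.035,0.113,-0.08,0],[0.5,0.035,0.113,-0.08,0]])

```text
time: 2.75
tool_pos: [0.3973, 0.183, 0.1003]
ee_rot: [3.141, 0.0, -1.053]
wrist_force: [0.1, -0.4, 1.0]
width: 0.0472
```

Run:
```python
from h import *
for n in('top','side'):
    s=snap(n,n+'1.png')
    im=cv2.imread(f'pics/{n}1.png')
    cv2.imwrite(f'pics/{n}1L.png',cv2.resize(im[120:330,20:300] if n=='top' else im[50:260,130:410],(800,600),interpolation=cv2.INTER_CUBIC))
o=robot.get_obs();print(o['time'],o['tool_pos'],o['ee_rot'],o['wrist_force'],o['width'])
```

```text
2.85 [0.39841963 0.18323664 0.1017782 ] [-3.13886337e+00 -7.08177737e-04 -1.05297916e+00] [-0.53585956 -0.94611185 -0.08057907] 0.04659249293523498
```

View pics/top1L.png

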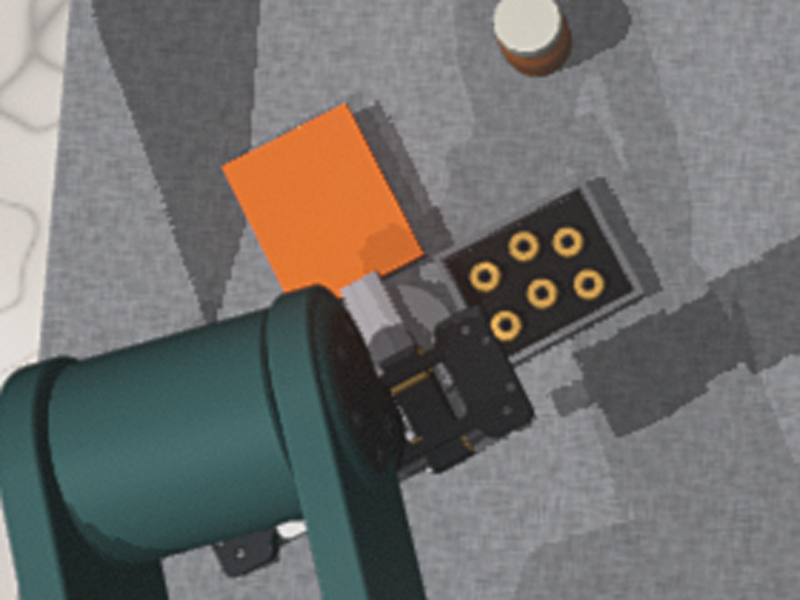

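View pics/side1L.png

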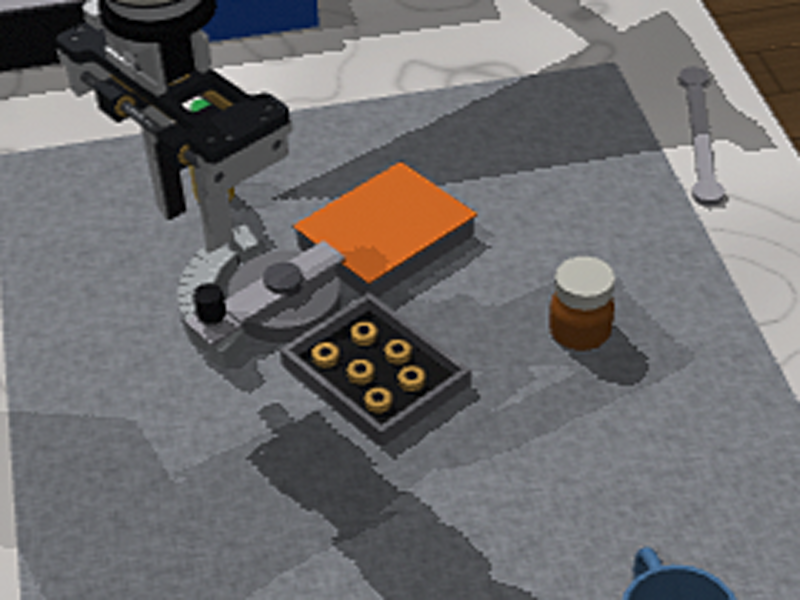

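>>> arm_command(plan=[[0.5,0,0,-0.04,0],[0.5,0,0,-0.06,0],[0.5,0,0,-0.067,0],[0.5,0,0,-0.067,0],[0,0,0,-0.067,0],[0,0,0,-0.067,0],[0,0,0,-0.067,0],[0,0,0,-0.067,0]])

```text
time: 3.85
tool_pos: [0.3984, 0.1838, 0.0349]
ee_rot: [-3.139, -0.0, -1.052]
wrist_force: [-0.4, -0.3, 4.8]
width: 0.0101
```

Run:
```python
from h import *
s=snap('side','side2.png')
im=cv2.imread(f'pics/side2.png')
cv2.imwrite(f'pics/side2L.png',cv2.resize(im[80:200,150:310],(800,600),interpolation=cv2.INTER_CUBIC))
o=robot.get_obs();print(o['time'],o['tool_pos'],o['wrist_force'],o['width'])
```

```text
3.9 [0.39828339 0.18403738 0.03482285] [-1.21311532  0.18672299  4.61103035] 0.006646618041455677
```

View pics/side2L.png

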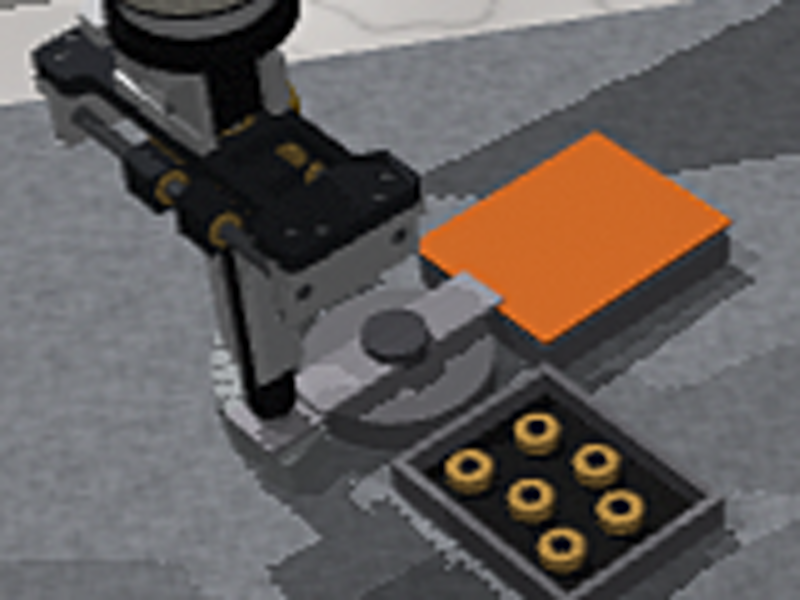

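Run:
```python
from h import *
s=optics.snapshot('side')
t=s
o=robot.get_obs();print(o['time'],o['tool_pos'],o['wrist_force'],o['width'])
print(proj(s,o['tool_pos']),proj(s,[.397,.1835,.06]),proj(s,[.397,.1835,.036]))
im=cv2.imread('pics/side0.png');hsv=cv2.cvtColor(im,cv2.COLOR_BGR2HSV)
for f in('side0.png','side1.png','side2.png'):
    im=cv2.imread('pics/'+f)
    cv2.imwrite('pics/z_'+f,cv2.resize(im[130:180,180:240],(480,400),interpolation=cv2.INTER_NEAREST))
ims=[cv2.imread('pics/z_side%d.png'%i) for i in(0,1,2)]
cv2.imwrite('pics/zz.png',cv2.resize(np.hstack(ims),(800,int(800/1440*400))))
m=finder.masks_of('knob','side')
for x in m:
    v,u=np.nonzero(x['pixels']);print(x['p'],x['extent'],u.mean(),v.mean())
```

```text
3.95 [0.3985207  0.18372331 0.03484506] [-0.91532528  0.41130053  4.16741879] 0.00252599543103645
(np.float64(203.70213942283277), np.float64(161.12789941254306)) (np.float64(201.62532759205212), np.float64(153.2142638071469)) (np.float64(202.98077883905637), np.float64(160.9439781375475))
```

View pics/zz.png

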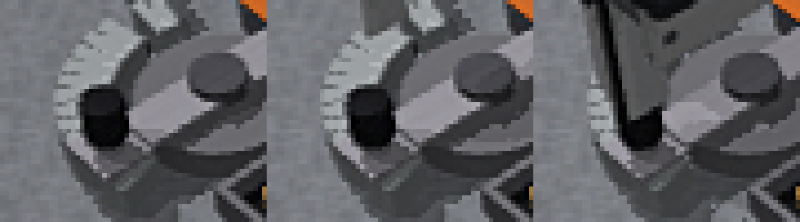

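Run:
```python
from h import *
s=optics.snapshot('side')
im=cv2.imread('pics/side1.png')
for d in(-.036,-.024,0,.024,.036):
    for z in (.1018,.12):
        P=[.3984+d*.496,.1832-d*.868,z];print(d,z,proj(s,P))
x0,y0=170,80
c=cv2.resize(im[y0:170,x0:250],None,fx=8,fy=8,interpolation=cv2.INTER_CUBIC)[:600]
for d in(-.024,.024):
    u,v=proj(s,[.3984+d*.496,.1832-d*.868,.1018]);cv2.circle(c,(int((u-x0+.5)*8),int((v-y0+.5)*8)),4,(0,0,255),-1)
cv2.imwrite('pics/zz1.png',c)
o=robot.get_obs();print(o['time'],o['tool_pos'],o['wrist_force'],o['width'])
```

```text
-0.036 0.1018 (np.float64(189.8345955851246), np.float64(131.0800531594436))
-0.036 0.12 (np.float64(188.61708902416802), np.float64(124.6974721007646))
-0.024 0.1018 (np.float64(193.1300851548903), np.float64(133.73622409724393))
-0.024 0.12 (np.float64(191.94745831385927), np.float64(127.35388764930043))
0 0.1018 (np.float64(199.82286419275215), np.float64(139.1306168868868))
0 0.12 (np.float64(198.71237261505752), np.float64(132.74981283688857))
0.024 0.1018 (np.float64(206.6549068559372), np.float64(144.63725642665457))
0.024 0.12 (np.float64(205.6198467760488), np.float64(138.25944860585992))
0.036 0.1018 (np.float64(210.1245174954105), np.float64(147.433769281862))
0.036 0.12 (np.float64(209.12845949201653), np.float64(141.0580371591886))
4.05 [0.39869403 0.18352468 0.0348435 ] [-0.32830514  1.61383568  5.84812895] 0.0003672057495060722
```

View pics/zz1.png

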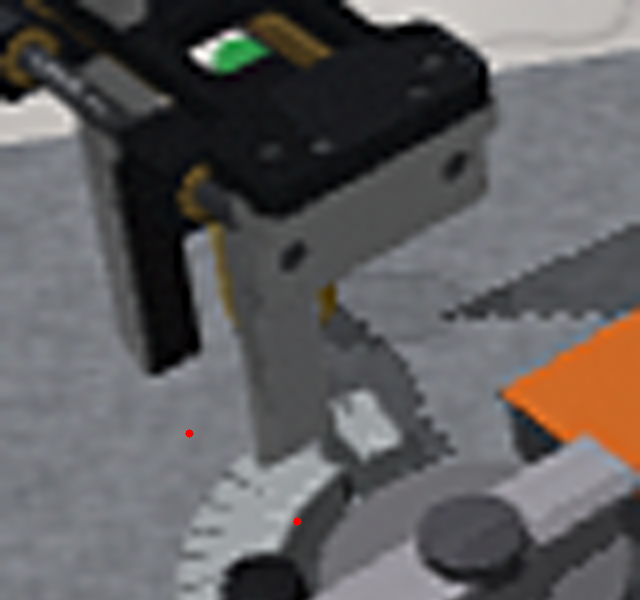

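>>> arm_command(plan=[[0,0,0,0.05,0],[0,0,0,0.067,0],[0,0,0,0.067,0],[0,0,0,0.067,0]])

```text
time: 4.55
tool_pos: [0.3964, 0.1828, 0.0986]
ee_rot: [3.139, 0.0, -1.052]
wrist_force: [-0.1, -0.7, 0.2]
width: 0.0005
```

Run:
```python
from h import *
s=snap('side','side3.png')
o=robot.get_obs();print(o['time'],o['tool_pos'],o['wrist_force'],o['width'])
im=cv2.imread('pics/side3.png')
x0,y0=170,80
c=cv2.resize(im[y0:170,x0:250],None,fx=8,fy=8,interpolation=cv2.INTER_CUBIC)[:600]
for dz in(0,.0188,.025):
    u,v=proj(s,o['tool_pos']+np.array([0,0,dz]));cv2.circle(c,(int((u-x0+.5)*8),int((v-y0+.5)*8)),3,(0,0,255),-1)
cv2.imwrite('pics/zz3.png',c)
```

```text
4.6 [0.39619693 0.18274224 0.09831028] [ 0.00172846  0.94690349 -0.05995238] 0.00040502727760446163
```

View pics/zz3.png

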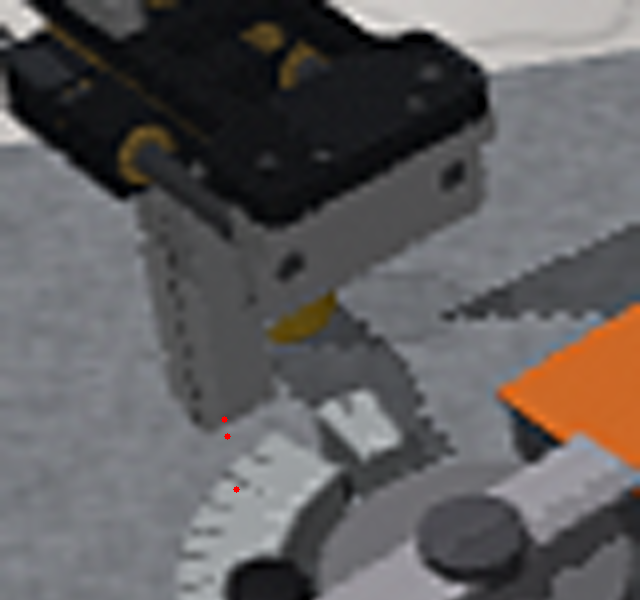

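>>> arm_command(plan=[[0.55,0.001,0.001,0,0],[0.55,0.001,0.001,0,0],[0.55,0.001,0.001,0,0],[0.55,0.001,0.001,-0.04,0],[0.55,0.001,0.001,-0.07,0],[0.55,0.001,0.001,-0.072,0],[0.55,0.001,0.001,-0.072,0]])

```text
time: 5.48
tool_pos: [0.3991, 0.1844, 0.0292]
ee_rot: [-3.14, -0.0, -1.052]
wrist_force: [-0.5, -0.4, 0.2]
width: 0.052
```

```bash
cat > v.py <<'E'
import sys
from h import *
cam,f,x0,y0,x1,y1=sys.argv[1],sys.argv[2],*map(int,sys.argv[3:7])
s=snap(cam,f)
im=cv2.imread('pics/'+f)[y0:y1,x0:x1];k=min(800/im.shape[1],600/im.shape[0])
cv2.imwrite('pics/'+f,cv2.resize(im,None,fx=k,fy=k,interpolation=cv2.INTER_CUBIC))
o=robot.get_obs();print(k,o['time'],o['tool_pos'].round(4),o['ee_rot'].round(3),o['wrist_force'].round(1),o['width'].round(4))
E
python3 v.py side k4.png 170 90 250 150
```

```text
Traceback (most recent call last):
  File "v.py", line 7, in <module>
    o=robot.get_obs();print(k,o['time'],o['tool_pos'].round(4),o['ee_rot'].round(3),o['wrist_force'].round(1),o['width'].round(4))
                                                                                                              ^^^^^^^^^^^^^^^^
AttributeError: 'float' object has no attribute 'round'
```

View pics/k4.png

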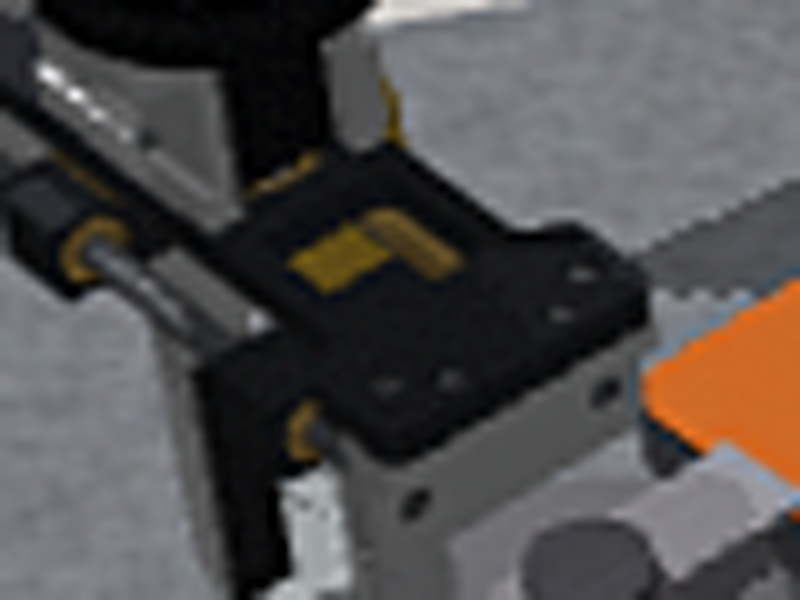

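>>> arm_command(plan=[[0.55,-0.001,-0.001,-0.01,0],[0.55,-0.001,-0.001,-0.018,0],[0.55,-0.001,-0.001,-0.018,0]])

```text
time: 5.9
tool_pos: [0.3966, 0.1829, 0.0094]
ee_rot: [3.14, 0.0, -1.053]
wrist_force: [-1.0, 0.7, -0.2]
width: 0.0516
```

```bash
sed -i "s/,o\['width'\].round(4)/,round(o['width'],4)/" v.py
python3 v.py side k5.png 170 110 250 170
```

```text
10.0 5.95 [0.397  0.183  0.0098] [ 3.141  0.    -1.053] [-0.1 -0.6  0. ] 0.0517
```

View pics/k5.png

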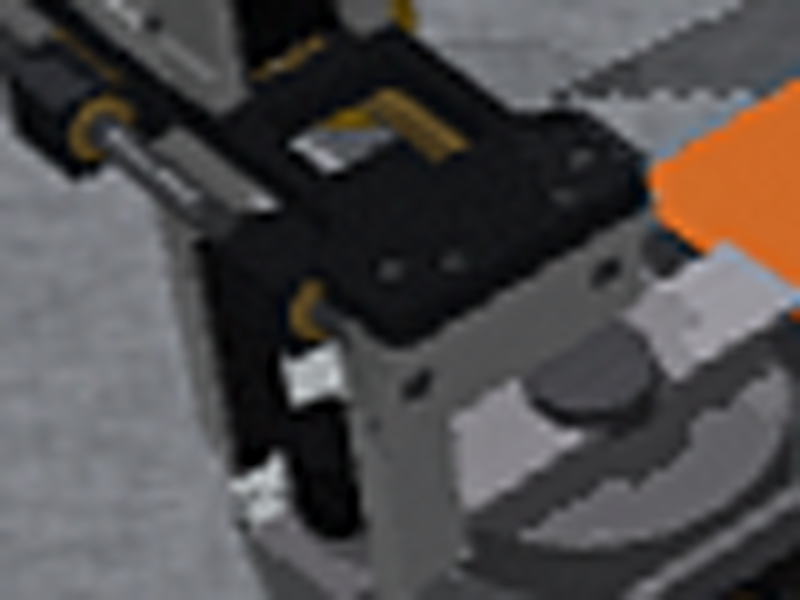

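>>> arm_command(plan=[[0,0,0,0,0],[0,0,0,0,0],[0,0,0,0,0],[0,0,0,0,0],[0,0,0,0,0]])

```text
time: 6.58
tool_pos: [0.397, 0.1841, 0.0105]
ee_rot: [-3.141, 0.002, -1.052]
wrist_force: [-3.1, 4.1, 2.5]
width: 0.0233
```

Gripped at about 24 mm. Lift 11 mm.

>>> arm_command(plan=[[0,0,0,0.005,0],[0,0,0,0.01,0],[0,0,0,0.012,0],[0,0,0,0.012,0]])

```text
time: 7.08
tool_pos: [0.3968, 0.1839, 0.0207]
ee_rot: [3.141, 0.002, -1.052]
wrist_force: [1.0, 5.8, -8.4]
width: 0.0232
```

>>> arm_command(plan=[[0,-0.0054,0.0113,0,0],[0,-0.0087,0.0234,0,0],[0,-0.0099,0.0359,0,0],[0,-0.0089,0.0484,0,0],[0,-0.0057,0.0606,0,0],[0,-0.0005,0.072,0,0],[0,0.0066,0.0823,0,0],[0,0.0154,0.0912,0,0],[0,0.0257,0.0985,0,0],[0,0.0257,0.0985,0,0]])

```text
time: 8.32
tool_pos: [0.4241, 0.2841, 0.0223]
ee_rot: [-3.14, 0.003, -1.052]
wrist_force: [-2.2, 5.5, -8.8]
width: 0.0233
```

```bash
python3 v.py top k6.png 40 130 260 295
```

```text
3.6363636363636362 8.375 [0.424  0.2841 0.0223] [-3.139e+00  3.000e-03 -1.052e+00] [-2.2  4.9 -7.9] 0.0234
```

View pics/k6.png

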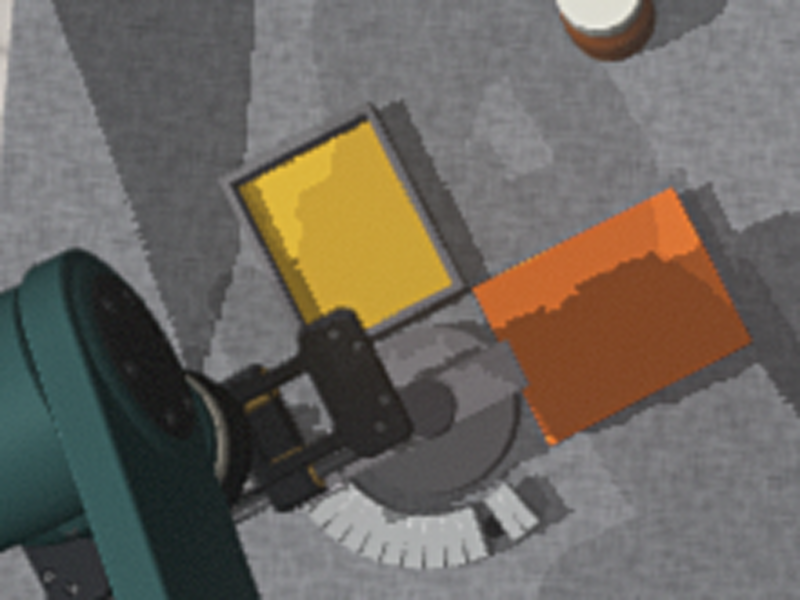

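```bash
cat > cov.py <<'E'
from h import *
s=snap('top','c.png');hsv=cv2.cvtColor(s['image'],cv2.COLOR_RGB2HSV);H,S,V=cv2.split(hsv)
m=(((H<15)&(S>180)&(V>80))*255).astype(np.uint8);cn=max(cv2.findContours(m,0,2)[0],key=cv2.contourArea)
b=cv2.boxPoints(cv2.minAreaRect(cn));P=np.array([ray(s,*p,.025)[:2] for p in b]);print(P.round(4).tolist(),P.mean(0))
for i in range(4):
    d=P[i]-P[i-1];print(np.linalg.norm(d).round(4),np.degrees(np.arctan2(d[1],d[0])).round(2))
c=P.mean(0)-[.459,.220];print(np.degrees(np.arctan2(c[1],c[0])))
E
python3 cov.py
```

```text
[[0.5252, 0.2011], [0.5847, 0.0936], [0.5077, 0.0517], [0.4495, 0.1585]] [0.51676628 0.12622962]
0.0869 29.41
0.1229 -61.06
0.0876 -151.43
0.1216 118.61
-58.365281597620985
```

>>> arm_command(plan=[[0,-0.0005,-0.0005,-0.005,0],[0,-0.0005,-0.0005,-0.01,0],[0,-0.0005,-0.0005,-0.012,0],[0,-0.0005,-0.0005,-0.012,0]])

```text
time: 8.93
tool_pos: [0.4236, 0.2838, 0.0112]
ee_rot: [-3.138, 0.004, -1.053]
wrist_force: [-3.3, 4.9, -4.6]
width: 0.0233
```

>>> arm_command(plan=[[0.15,0,0,0,0],[0.3,0,0,0,0],[0.5,0,0,0,0],[0.55,0,0,0,0],[0.55,0,0,0,0],[0.55,0,0,0.05,0],[0.55,0,0,0.11,0],[0.55,0,0,0.15,0],[0.55,0.0,-0.06,0.17,0],[0.55,0.0,-0.12,0.17,0]])

```text
time: 10.18
tool_pos: [0.424, 0.1604, 0.1831]
ee_rot: [-3.136, -0.003, -1.05]
wrist_force: [0.4, -0.1, 0.7]
width: 0.0516
```

>>> arm_command(plan=[[0.45,0.0,-0.06,0,0],[0.45,0,-0.12,0,0],[0.45,0,-0.18,0,0],[0.45,0.01,-0.24,0,0],[0.45,0.025,-0.295,0,0],[0.45,0.04,-0.345,0,0],[0.45,0.04,-0.345,-0.04,0],[0.45,0.04,-0.345,-0.09,0],[0.45,0.04,-0.345,-0.12,0],[0.45,0.04,-0.345,-0.12,0]])

```text
time: 11.42
tool_pos: [0.4604, -0.183, 0.0575]
ee_rot: [3.138, 0.005, -1.053]
wrist_force: [-0.4, -0.0, 0.9]
width: 0.0421
```

```bash
python3 cov.py;python3 v.py top k7.png 40 130 260 295; python3 v.py side k8.png 160 90 320 210
```

```text
[[0.525, 0.2017], [0.5859, 0.0949], [0.5021, 0.0478], [0.4425, 0.1538]] [0.51387298 0.12454566]
0.0954 30.16
0.123 -60.27
0.0962 -150.68
0.1216 119.36
-60.10708147113259
3.6363636363636362 11.525 [ 0.4632 -0.1843  0.0614] [-3.141e+00 -2.000e-03 -1.053e+00] [0.8 0.8 0.2] 0.0422
5.0 11.575 [ 0.4639 -0.1846  0.0622] [-3.140e+00 -3.000e-03 -1.053e+00] [ 0.  -0.   0.4] 0.0419
```

View pics/k7.png

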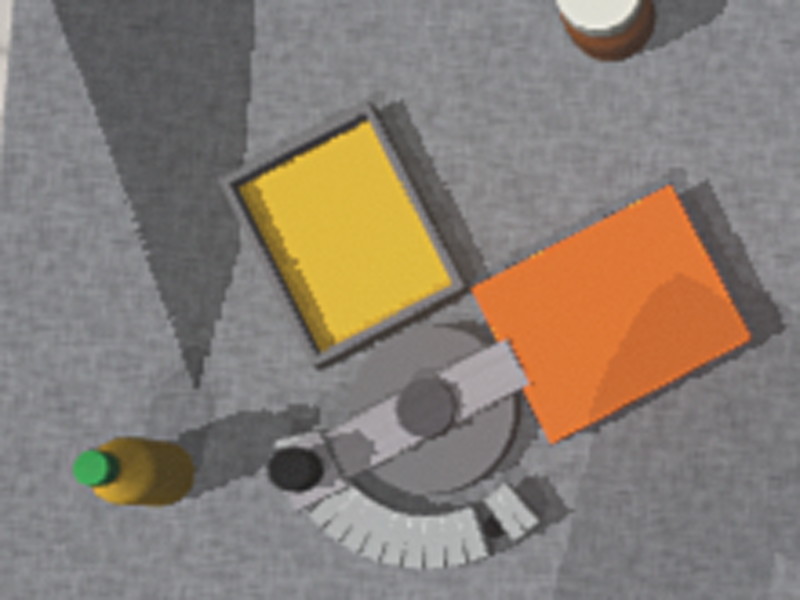

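View pics/k8.png

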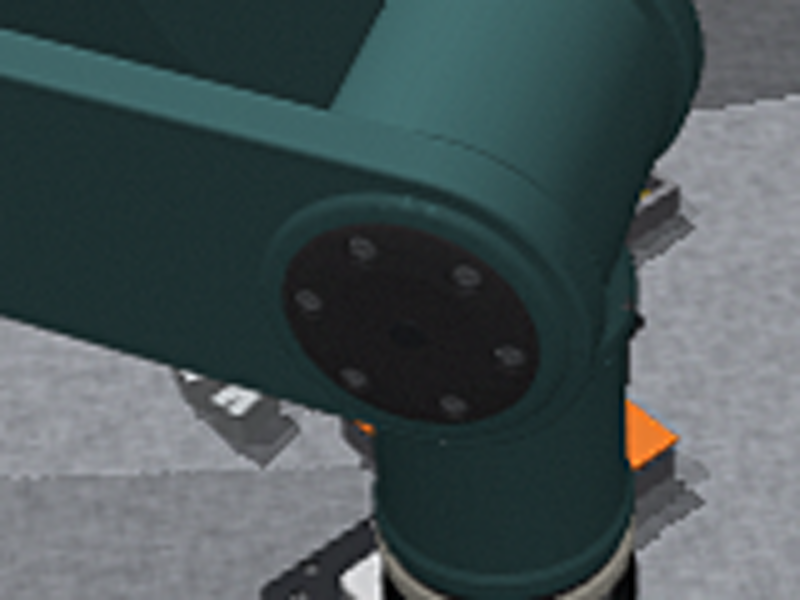

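>>> arm_command(plan=[[0.45,0,0.004,-0.03,0],[0.45,0,0.004,-0.06,0],[0.45,0,0.004,-0.072,0],[0.45,0,0.004,-0.075,0],[0.45,0,0.004,-0.075,0]])

```text
time: 12.2
tool_pos: [0.4637, -0.1804, -0.0134]
ee_rot: [-3.14, -0.002, -1.052]
wrist_force: [0.1, -1.1, 0.6]
width: 0.0426
```

```bash
python3 v.py side k9.png 190 270 310 360
```

```text
6.666666666666667 12.25 [ 0.4637 -0.1805 -0.0133] [-3.140e+00 -2.000e-03 -1.052e+00] [ 0.7 -0.9  0. ] 0.0422
```

View pics/k9.png

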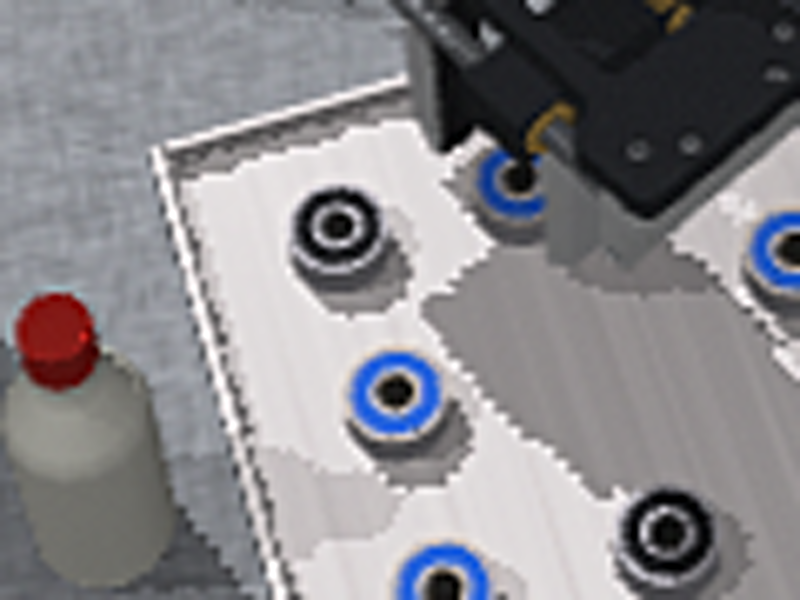

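>>> arm_command(plan=[[0.45,0,0,-0.004,0],[0.45,0,0,-0.004,0],[0,0,0,-0.004,0],[0,0,0,-0.004,0],[0,0,0,-0.004,0],[0,0,0,-0.004,0]])

```text
time: 13.0
tool_pos: [0.4627, -0.1799, -0.0187]
ee_rot: [-3.142, -0.0, -1.052]
wrist_force: [0.4, 0.0, 0.3]
width: 0.0269
```

>>> arm_command(plan=[[0,0,0,0.04,0],[0,0,0,0.09,0],[0,0,0,0.12,0],[0,0,0,0.12,0]])

```text
time: 13.5
tool_pos: [0.4644, -0.1807, 0.104]
ee_rot: [-3.138, -0.005, -1.052]
wrist_force: [1.0, 1.0, -0.4]
width: 0.0269
```

```bash
python3 - <<'E'
from h import *
s=snap('top','t9.png')
im=cv2.imread('pics/t9.png')
k=3.63636
P=np.array([ray(s,40+x/k,130+y/k,.018)[:2] for x,y in[(230,182),(372,106),(466,285),(319,364)]])
print(P.round(4).tolist(),P.mean(0),[np.linalg.norm(P[i]-P[i-1]) for i in range(4)])
c=np.array([.459,.220])
for f in(P.mean(0),):print(np.degrees(np.arctan2(*(f-c)[::-1])),np.linalg.norm(f-c))
a=np.radians(30.4)
for t in(.079,.112,.145):print(c+t*np.array([np.cos(a),np.sin(a)]))
o=robot.get_obs();print(o['time'],o['tool_pos'],o['width'])
E
python3 v.py side k10.png 160 200 400 380
```

```text
[[0.5826, 0.34], [0.6278, 0.2635], [0.5278, 0.2055], [0.4821, 0.2839]] [0.55508231 0.27322336] [np.float64(0.11507129884488929), np.float64(0.08883426842939907), np.float64(0.11559539154535077), np.float64(0.09078824936578171)]
28.98360518089819 0.10983868154518417
[0.52713858 0.25997667]
[0.55560153 0.27667578]
[0.58406448 0.2933749 ]
13.55 [ 0.46298775 -0.18002464  0.10156072] 0.02705569739674836
3.3333333333333335 13.6 [ 0.4619 -0.1795  0.0999] [ 3.141e+00  1.000e-03 -1.052e+00] [ 0.1  0.3 -0.9] 0.0267
```

View pics/k10.png

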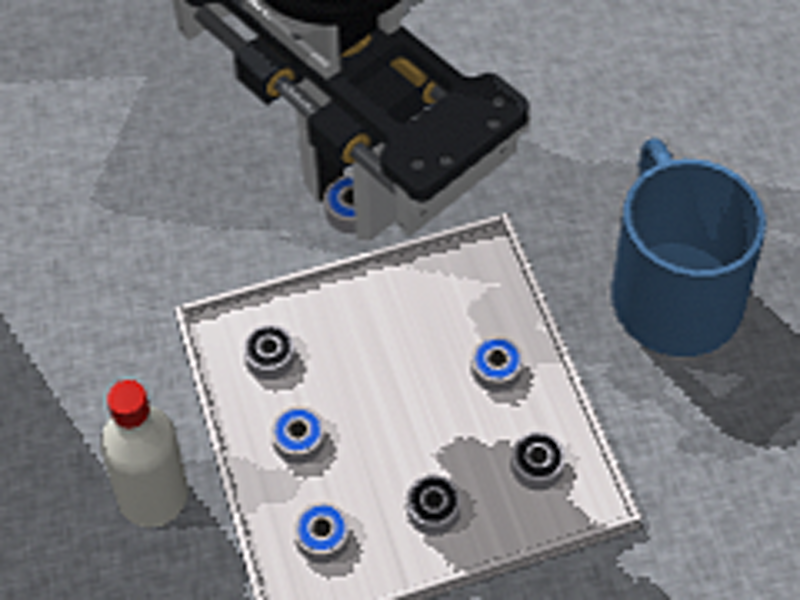

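>>> arm_command(plan=[[0,0.013,0.052,0,0],[0,0.027,0.105,0,0],[0,0.04,0.157,0,0],[0,0.054,0.21,0,0],[0,0.067,0.262,0,0],[0,0.081,0.315,0,0],[0,0.095,0.367,0,0],[0,0.108,0.42,0,0],[0,0.122,0.472,0,0],[0,0.122,0.472,-0.03,0]])

```text
time: 14.85
tool_pos: [0.5851, 0.2964, 0.07]
ee_rot: [-3.14, 0.001, -1.048]
wrist_force: [0.1, -0.7, -0.1]
width: 0.0269
```

>>> arm_command(plan=[[0,0,0,-0.03,0],[0,0,0,-0.05,0],[0,0,0,-0.06,0],[0,0,0,-0.06,0]])

```text
time: 15.35
tool_pos: [0.5841, 0.2917, 0.0101]
ee_rot: [3.14, 0.0, -1.053]
wrist_force: [-0.0, 0.7, 0.7]
width: 0.0273
```

```bash
python3 v.py side k11.png 200 80 360 200; python3 v.py top k12.png 40 110 260 275
```

```text
5.0 15.4 [0.585  0.292  0.0116] [-3.141 -0.    -1.053] [ 0.1  0.4 -0.6] 0.0269
3.6363636363636362 15.45 [0.5854 0.2923 0.0124] [-3.139 -0.    -1.053] [ 0.7  0.1 -0.2] 0.0271
```

View pics/k11.png

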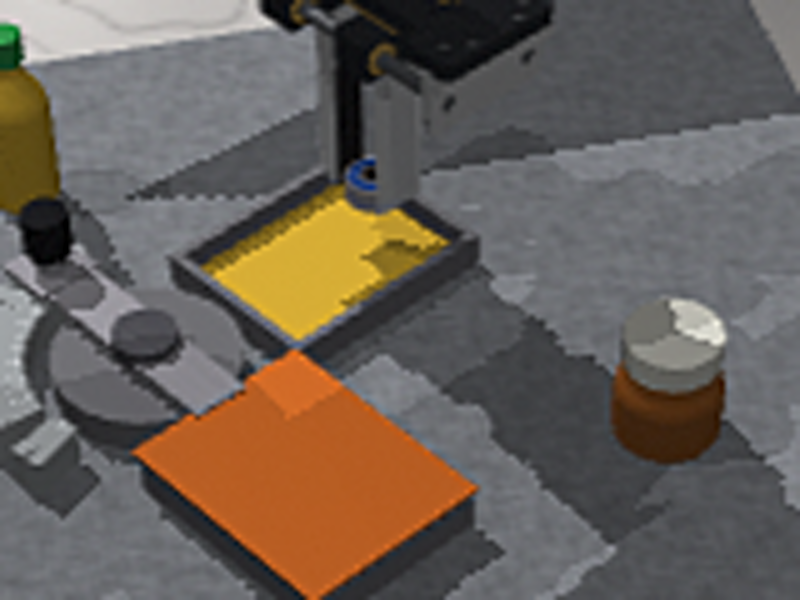

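View pics/k12.png

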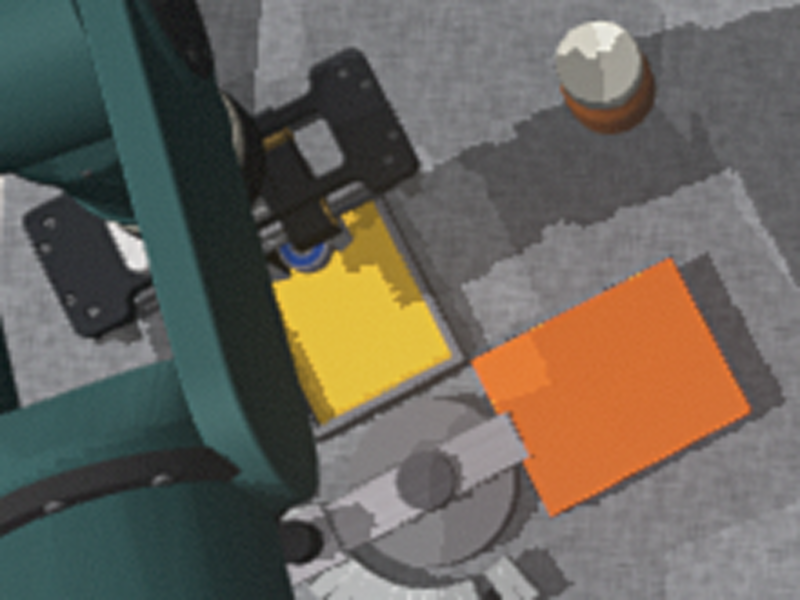

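>>> arm_command(plan=[[0,0,0,-0.015,0],[0,0,0,-0.025,0],[0,0,0,-0.0285,0],[0,0,0,-0.0285,0],[0.33,0,0,-0.0285,0],[0.4,0,0,-0.0285,0],[0.4,0,0,-0.0285,0],[0.4,0,0,0.02,0],[0.4,0,0,0.07,0],[0.4,0,0,0.09,0]])

```text
time: 16.7
tool_pos: [0.5865, 0.293, 0.1056]
ee_rot: [-3.135, -0.001, -1.052]
wrist_force: [0.1, -0.8, 0.3]
width: 0.0376
```

>>> arm_command(plan=[[0.45,-0.0055,-0.055,0,0],[0.45,-0.011,-0.11,0,0],[0.45,-0.0165,-0.165,0,0],[0.45,-0.022,-0.22,0,0],[0.45,-0.028,-0.275,0,0],[0.45,-0.034,-0.33,0,0],[0.45,-0.039,-0.385,0,0],[0.45,-0.045,-0.44,0,0],[0.45,-0.05,-0.49,0,0],[0.45,-0.0525,-0.512,-0.02,0]])

```text
time: 17.95
tool_pos: [0.5323, -0.2226, 0.0811]
ee_rot: [-3.14, -0.002, -1.055]
wrist_force: [0.7, 0.1, 0.2]
width: 0.0421
```

>>> arm_command(plan=[[0.45,0,0,-0.05,0],[0.45,0,0,-0.08,0],[0.45,0,0,-0.09,0],[0.45,0,0,-0.09,0]])

```text
time: 18.45
tool_pos: [0.5315, -0.2188, -0.01]
ee_rot: [3.14, 0.002, -1.052]
wrist_force: [0.2, -0.4, 0.2]
width: 0.0425
```

```bash
python3 v.py side k13.png 240 260 360 350; python3 v.py top k14.png 40 110 260 275
```

```text
6.666666666666667 18.5 [ 0.5326 -0.2194 -0.0085] [-3.141 -0.    -1.052] [-0.5  0.9  1.1] 0.0421
3.6363636363636362 18.55 [ 0.5332 -0.2199 -0.0076] [-3.140e+00 -2.000e-03 -1.052e+00] [-0.1 -0.6 -0.2] 0.0428
```

View pics/k13.png

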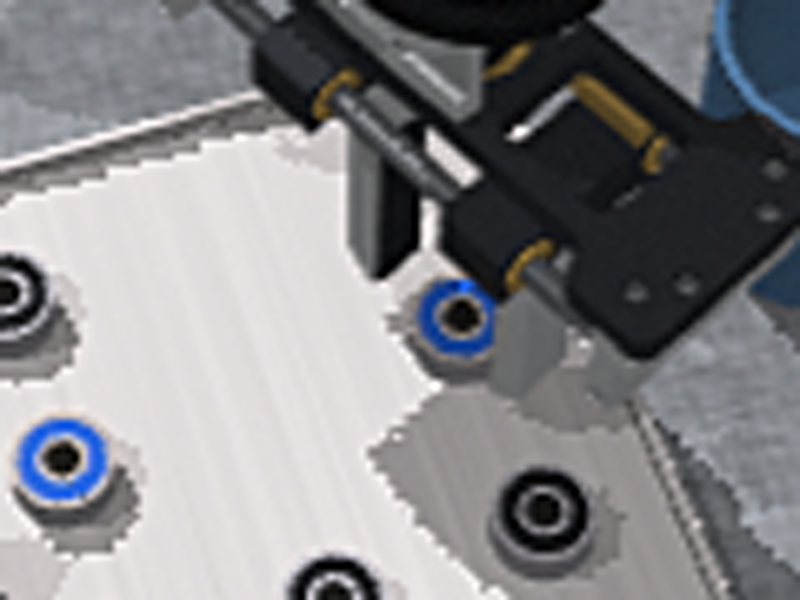

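View pics/k14.png

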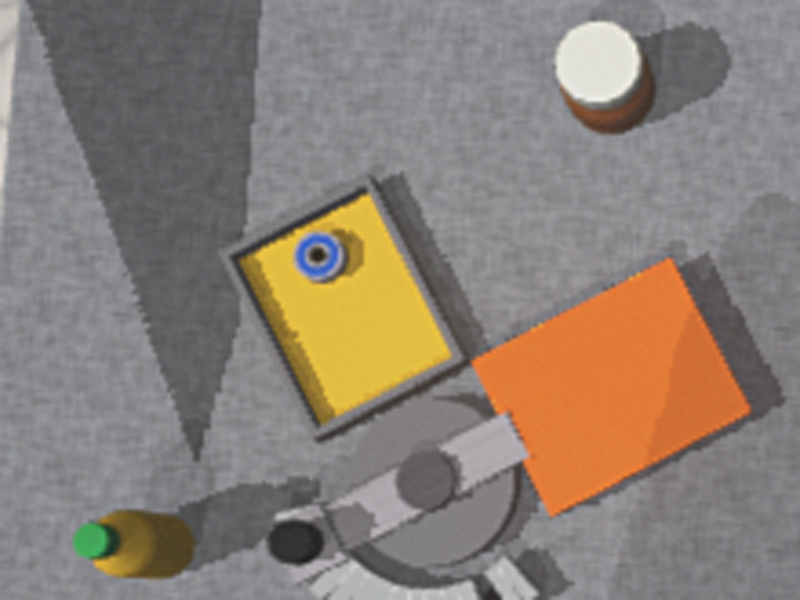

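>>> arm_command(plan=[[0.45,0,0,-0.006,0],[0.45,0,0,-0.01,0],[0,0,0,-0.01,0],[0,0,0,-0.01,0],[0,0,0,-0.01,0],[0,0,0,-0.01,0],[0,0,0,0.02,0],[0,0,0,0.07,0],[0,0,0,0.11,0],[0,0,0,0.11,0]])

```text
time: 19.8
tool_pos: [0.5348, -0.2212, 0.106]
ee_rot: [-3.137, -0.008, -1.052]
wrist_force: [-0.6, -0.3, -1.2]
width: 0.027
```

Run:
```python
from h import *
s=snap('top','t15.png')
print('bearing1',ray(s,40+318/3.636,110+256/3.636,.017))
o=robot.get_obs();print(o['time'],o['tool_pos'],o['width'])
```

```text
bearing1 [0.58323099 0.29121818 0.017     ]
19.85 [ 0.53312355 -0.22037841  0.10295763] 0.027071031561071865
```

>>> arm_command(plan=[[0,0.0025,0.055,0,0],[0,0.005,0.11,0,0],[0,0.008,0.165,0,0],[0,0.0105,0.22,0,0],[0,0.013,0.275,0,0],[0,0.0155,0.33,0,0],[0,0.018,0.385,0,0],[0,0.021,0.44,0,0],[0,0.0235,0.4955,0,0],[0,0.0235,0.4955,-0.02,0]])

```text
time: 21.1
tool_pos: [0.5548, 0.2798, 0.0797]
ee_rot: [-3.142, 0.001, -1.047]
wrist_force: [-0.2, -1.1, -0.9]
width: 0.0267
```

>>> arm_command(plan=[[0,0,0,-0.03,0],[0,0,0,-0.05,0],[0,0,0,-0.06,0],[0,0,0,-0.06,0],[0,0,0,-0.06,0]])

```text
time: 21.72
tool_pos: [0.5565, 0.2758, 0.0225]
ee_rot: [-3.139, -0.0, -1.053]
wrist_force: [-0.1, 0.4, 0.5]
width: 0.0271
```

```bash
python3 v.py side k16.png 200 80 360 200
```

```text
5.0 21.775 [0.5566 0.2759 0.0227] [-3.139 -0.    -1.053] [ 1.6 -0.7  0. ] 0.0267
```

View pics/k16.png

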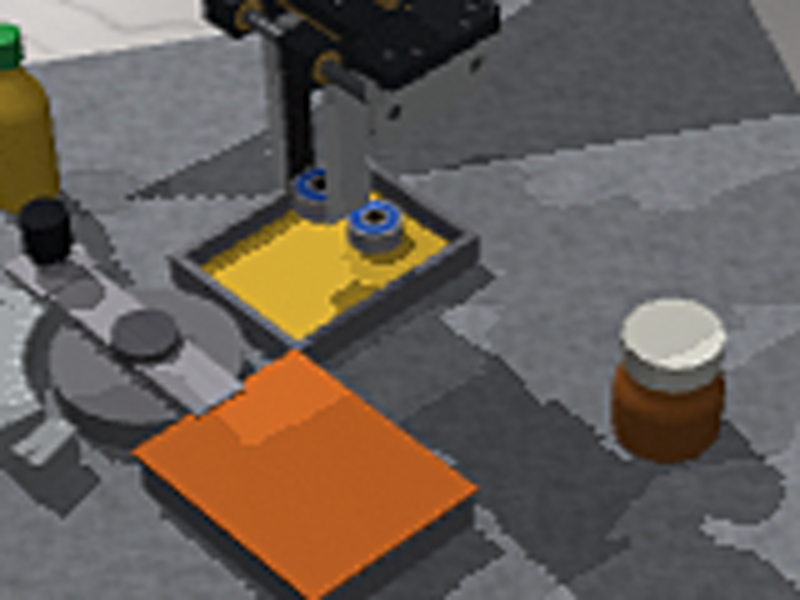

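>>> arm_command(plan=[[0,0,0,-0.02,0],[0,0,0,-0.034,0],[0,0,0,-0.0385,0],[0,0,0,-0.0385,0],[0.33,0,0,-0.0385,0],[0.4,0,0,-0.0385,0],[0.4,0,0,-0.0385,0],[0.4,0,0,0.01,0],[0.4,0,0,0.06,0],[0.4,0,0,0.08,0]])

```text
time: 23.02
tool_pos: [0.5576, 0.2765, 0.1058]
ee_rot: [-3.135, -0.001, -1.052]
wrist_force: [0.3, -0.1, 0.4]
width: 0.0375
```

>>> arm_command(plan=[[0.45,-0.0136,-0.0567,0,-4],[0.45,-0.0272,-0.1135,0,-8],[0.45,-0.0408,-0.17,0,-12],[0.45,-0.0544,-0.227,0,-16],[0.45,-0.068,-0.284,0,-20],[0.45,-0.0816,-0.34,0,-24],[0.45,-0.0952,-0.397,0,-28],[0.45,-0.109,-0.454,0,-32],[0.45,-0.1224,-0.511,0,-36],[0.45,-0.136,-0.5675,0,-40]])

```text
time: 24.28
tool_pos: [0.419, -0.2938, 0.1016]
ee_rot: [-3.14, -0.001, -1.753]
wrist_force: [2.1, 0.9, -1.4]
width: 0.0424
```

>>> arm_command(plan=[[0.45,0,0,0,0],[0.45,0,0,-0.05,0],[0.45,0,0,-0.08,0],[0.45,0,0,-0.08,0]])

```text
time: 24.78
tool_pos: [0.418, -0.2889, 0.0185]
ee_rot: [3.136, 0.004, -1.749]
wrist_force: [-0.5, -0.6, 0.2]
width: 0.0423
```

```bash
python3 v.py side k17.png 170 260 310 365; python3 v.py top k18.png 300 170 460 290
```

```text
5.714285714285714 24.825 [ 0.4194 -0.2903  0.0208] [ 3.140e+00  1.000e-03 -1.749e+00] [0.  0.2 0.6] 0.0424
5.0 24.875 [ 0.4204 -0.2914  0.0222] [-3.141 -0.    -1.749] [ 0.1 -0.5  0.4] 0.0424
```

View pics/k17.png

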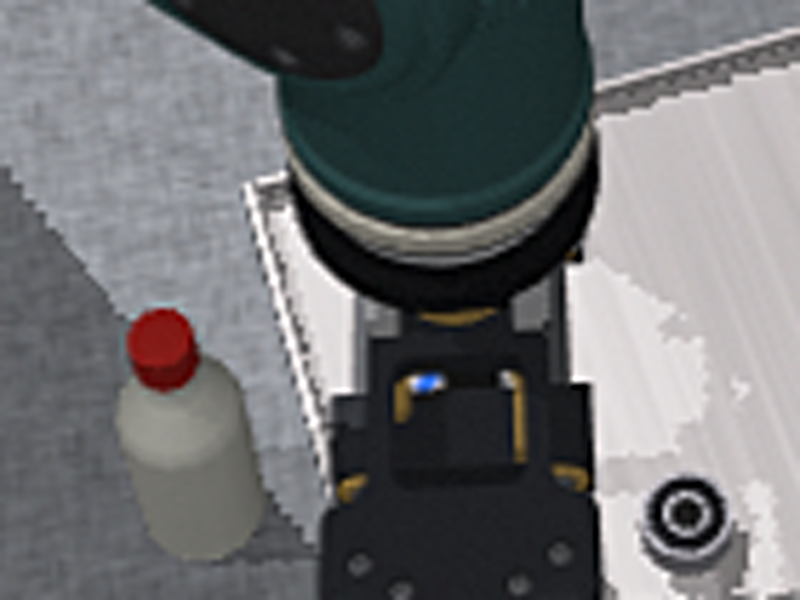

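View pics/k18.png

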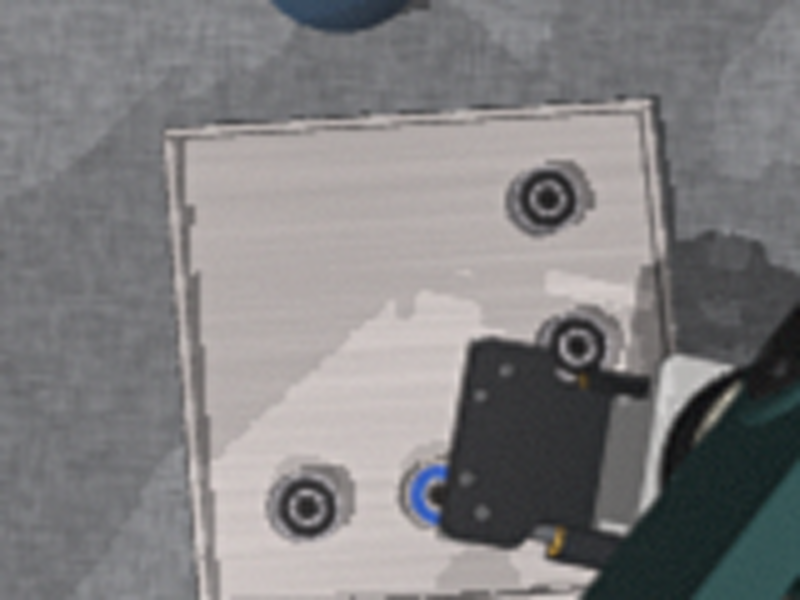

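>>> arm_command(plan=[[0.45,-0.001,-0.0005,-0.02,0],[0.45,-0.001,-0.0005,-0.036,0],[0.45,-0.001,-0.0005,-0.04,0],[0.45,-0.001,-0.0005,-0.04,0],[0,-0.001,-0.0005,-0.04,0],[0,-0.001,-0.0005,-0.04,0],[0,-0.001,-0.0005,-0.04,0],[0,-0.001,-0.0005,-0.04,0]])

```text
time: 25.88
tool_pos: [0.419, -0.2927, -0.0181]
ee_rot: [-3.14, -0.001, -1.751]
wrist_force: [0.1, 0.3, 2.4]
width: 0.0271
```

>>> arm_command(plan=[[0,0,0,0.04,0],[0,0,0,0.09,0],[0,0,0,0.12,0],[0,0,0,0.12,0]])

```text
time: 26.38
tool_pos: [0.4201, -0.2936, 0.1038]
ee_rot: [-3.136, -0.003, -1.751]
wrist_force: [-0.7, -0.3, -1.5]
width: 0.0269
```

```bash
python3 v.py side k19.png 170 240 330 360; python3 v.py top k20.png 40 110 260 275
```

```text
5.0 26.425 [ 0.4188 -0.2925  0.1014] [-3.140e+00 -1.000e-03 -1.751e+00] [ 0.6 -0.2 -0.9] 0.0268
3.6363636363636362 26.475 [ 0.418  -0.2918  0.0998] [ 3.140e+00  1.000e-03 -1.751e+00] [-0.5 -0.1 -1.6] 0.0267
```

View pics/k19.png

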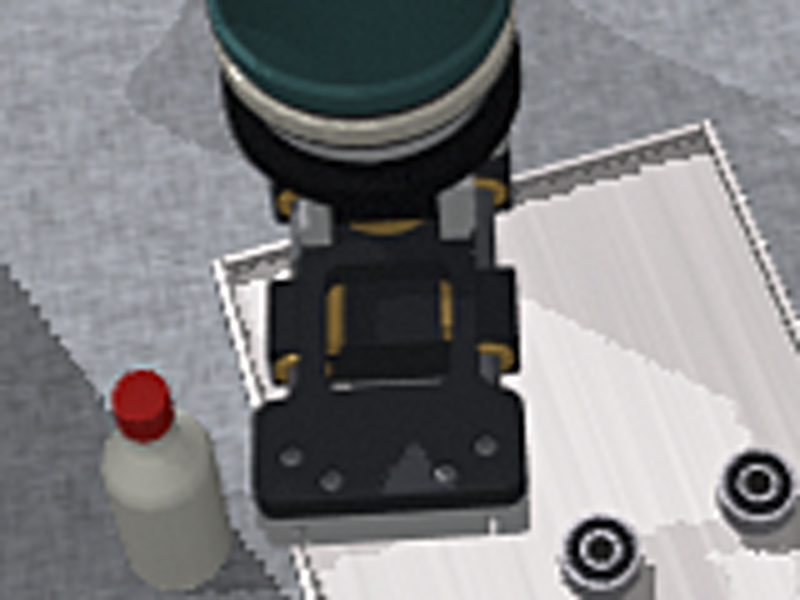

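View pics/k20.png

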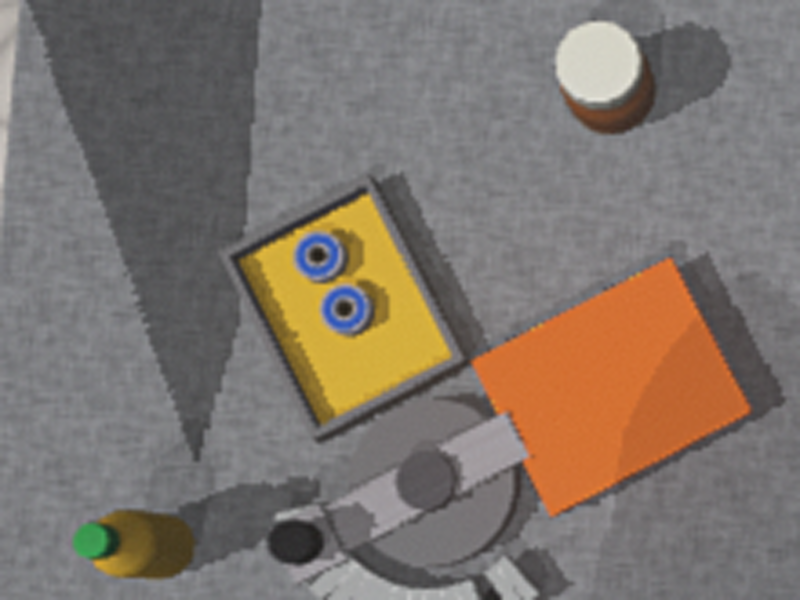

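>>> arm_command(plan=[[0,0.0108,0.055,0,4],[0,0.0216,0.11,0,8],[0,0.0324,0.165,0,12],[0,0.0432,0.22,0,16],[0,0.054,0.276,0,20],[0,0.0648,0.331,0,24],[0,0.0756,0.386,0,28],[0,0.0864,0.441,0,32],[0,0.0972,0.496,0,36],[0,0.108,0.5515,0,40]])

```text
time: 27.72
tool_pos: [0.5251, 0.2603, 0.0979]
ee_rot: [3.136, 0.0, -1.05]
wrist_force: [1.2, -0.2, 0.6]
width: 0.0266
```

>>> arm_command(plan=[[0,0,0,0,0],[0,0,0,-0.04,0],[0,0,0,-0.07,0],[0,0,0,-0.08,0],[0,0,0,-0.08,0],[0,0,0,-0.08,0]])

```text
time: 28.48
tool_pos: [0.5276, 0.2591, 0.0226]
ee_rot: [-3.139, -0.001, -1.053]
wrist_force: [-0.9, 0.4, 0.7]
width: 0.0269
```

```bash
python3 v.py side k21.png 200 80 360 200
```

```text
5.0 28.525 [0.5278 0.2593 0.0229] [-3.139e+00 -1.000e-03 -1.053e+00] [ 1.2  0.4 -1.3] 0.0269
```

View pics/k21.png

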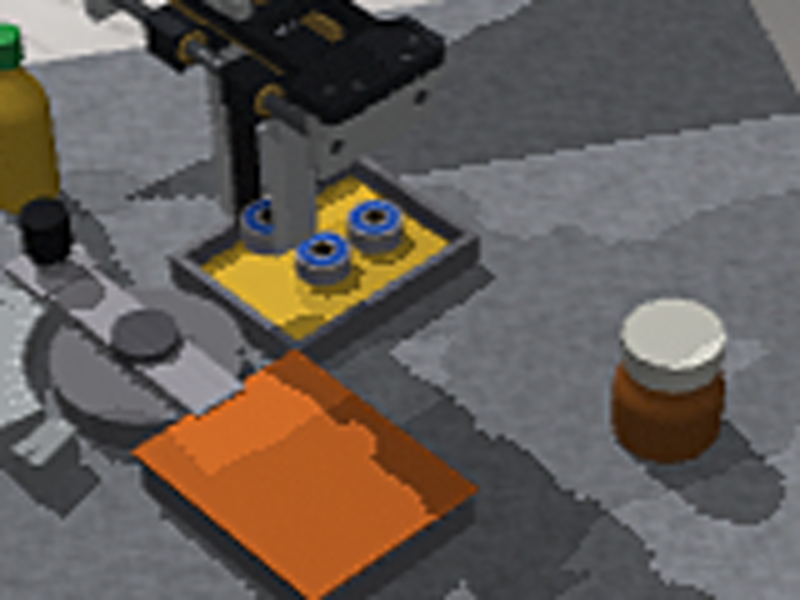

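>>> arm_command(plan=[[0,0,0,-0.02,0],[0,0,0,-0.034,0],[0,0,0,-0.0385,0],[0,0,0,-0.0385,0],[0.33,0,0,-0.0385,0],[0.4,0,0,-0.0385,0],[0.4,0,0,-0.0385,0],[0.4,0,0,0.01,0],[0.4,0,0,0.06,0],[0.4,0,0,0.1,0]])

```text
time: 29.78
tool_pos: [0.5271, 0.2594, 0.1236]
ee_rot: [-3.14, -0.0, -1.052]
wrist_force: [0.2, 0.9, -0.4]
width: 0.0376
```

>>> arm_command(plan=[[0.4,-0.02,-0.05,0.03,0],[0.4,-0.04,-0.11,0.04,0],[0.4,-0.06,-0.17,0.04,0],[0.4,-0.08,-0.22,0.04,0],[0.4,-0.08,-0.22,0.04,0]])

```text
time: 30.4
tool_pos: [0.4458, 0.0364, 0.1617]
ee_rot: [-3.141, -0.001, -1.058]
wrist_force: [0.8, 0.0, 1.0]
width: 0.0378
```

```bash
python3 v.py side k22.png 160 60 440 270; python3 v.py top k23.png 40 90 460 345
python3 - <<'E'
from h import *
s=optics.snapshot('top');hsv=cv2.cvtColor(s['image'],cv2.COLOR_RGB2HSV);H,S,V=cv2.split(hsv)
from m import blobs
for c,st in blobs((H>105)&(H<125)&(S>130)&(V>80),15): print(np.round(c,1),st[2:],np.round(ray(s,*c,.017),4))
s=optics.snapshot('side')
hsv=cv2.cvtColor(s['image'],cv2.COLOR_RGB2HSV);V=hsv[:,:,2]
for z in(.06,.068):print(proj(s,[.4226,.2821,z]))
for c,st in blobs(V<45,30):
    if st[1]<200 and st[0]<300:print('dark',c,st)
E
python3 cov.py
```

```text
2.857142857142857 30.45 [0.4464 0.0381 0.1616] [-3.14  -0.    -1.056] [-0.5  0.4  0.9] 0.0375
1.9047619047619047 30.5 [0.4468 0.0391 0.1615] [-3.14  -0.    -1.054] [-0.1  0.3 -0.1] 0.0375
[126.9 179.8] [11 11 50] [0.5845 0.2925 0.017 ]
[134.3 194.5] [11 11 50] [0.5547 0.2756 0.017 ]
[141.2 208.3] [11 11 50] [0.5268 0.2599 0.017 ]
[387.9 268.8] [11 12 49] [ 0.4175 -0.2361  0.017 ]
(np.float64(206.88674393395482), np.float64(123.04144563397483))
(np.float64(206.4772223184882), np.float64(120.4015535517004))
dark [141.90734115  23.69154843] [   0    0  242   76 8105]
dark [227.30395818  98.41448842] [ 178   55   95   94 2678]
dark [ 21.35387431 218.46552776] [   0   97   72  222 6556]
dark [208.7        125.89090909] [204 120  10  13 110]
dark [278.48484848 139.48484848] [261 128  34  23  66]
[[0.3251, -0.2647], [0.3405, -0.2708], [0.3371, -0.2803], [0.3218, -0.2743]] [ 0.33110205 -0.27251   ]
0.0101 70.92
0.0165 -21.36
0.0101 -109.13
0.0165 158.56
-104.55736343160883
```

View pics/k22.png

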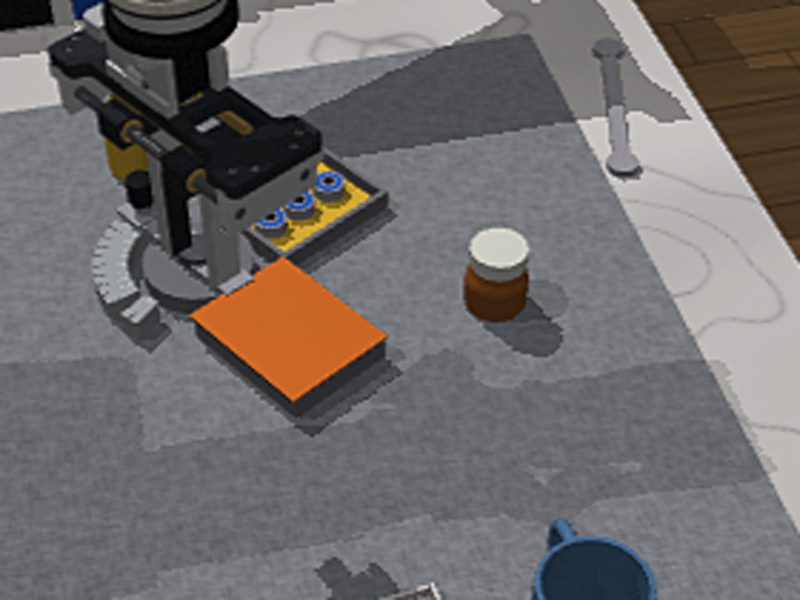

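View pics/k23.png

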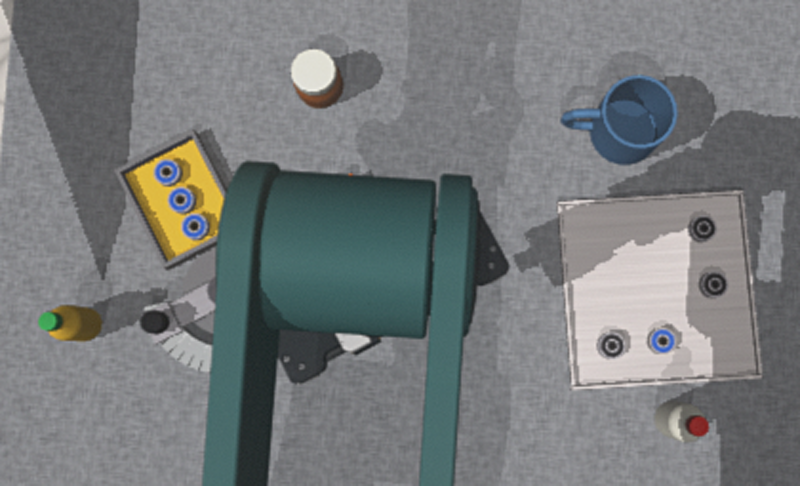

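Run:
```python
from h import *
from m import blobs
s=optics.snapshot('side')
im=cv2.imread('pics/side0.png');V=cv2.cvtColor(im,cv2.COLOR_BGR2HSV)[:,:,2]
for c,st in blobs(V<45,30):
    if 190<c[0]<220 and 130<c[1]<170:print('start',c,st)
V=cv2.cvtColor(s['image'],cv2.COLOR_RGB2HSV)[:,:,2]
for c,st in blobs(V<45,30):
    if 190<c[0]<220 and 110<c[1]<140:print('now',c,st)
print(proj(s,[.397,.1835,.048]),proj(s,[.4226,.2821,.048]),proj(s,[.4226,.2821,.056]))
```

```text
start [203.26190476 156.17460317] [198 150  11  14 126]
now [208.73873874 125.87387387] [204 120  10  13 111]
(np.float64(202.30842460826454), np.float64(157.10975234422347)) (np.float64(207.4933521910469), np.float64(126.95181391359549)) (np.float64(207.08996220014242), np.float64(124.35144801631782))
```

```bash
python3 -c "
from bench import robot
print(robot.close_job())"
```

```text
the job is handed in; nothing more can be done
None
```

I swung the orange cover 90° onto the full well and let the plunger snap home. I then set three blue-sealed bearings flat in the yellow well and handed the job in at about 31 s of the 72 s allowed. The hand-in reports no verdict.

Last checks, all from the pictures:
- **Bearings in the well:** they sit about 33 mm, 1 mm and 33 mm from the well centre, inside the 54 mm limit, and are lying flat.
- **Stock tray:** one blue and all three black bearings are still there, flat.
- **Cover:** I measured its edges at about 90° of swing just after I released the knob. A repeat at the end failed because the arm hid the cover from the top camera. The side view still showed it over the full well.
- **Plunger:** the knob's height in the side picture matches home to about 0.1 px, where riding on the arc would show about 2.6 px.
- **Bottles, jar and mug:** they looked unmoved and upright in the last top view. I judged this by eye and did not measure it.

**Fingertip height disagreement:** the real fingertips sit about 25 mm higher than the reported tool point. On my first try at the knob the shut fingers therefore rested on top of it with about 5 N. I backed off and used the measured offset for every later grasp.

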